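# Load a tube rack up the feed ramp of a rack reader

### The arm

A 7-joint arm with a two-finger parallel gripper is mounted at the origin on a cart in front of the work surface, level with it; the furniture and walls round the work are solid. World frame = base frame: x ahead of the robot, y to its left, z up, the work surface at z = 0. Lengths are in m, angles in rad, forces in N, time in s.
With the tool pointing down it reaches from about 0.425 to 0.825 m from the base axis. Payload 3.6 kg.
Tool frame: the origin (TCP) lies between the finger pads; the fingertips stand 25 mm ahead of it and the grasp point (between the pads) lies 6 mm ahead of it (manip.tip_extent is the distance from the TCP to the fingertips, in m); z points along the fingers, y is the line along which they close (so a half turn about z gives the same grasp; the last joint's range is limited). The gripper opens to 85 mm and grips with 20 to 120 N. Pads are 22 mm wide; open, the fingers measure 114 mm over their backs; the gripper's body (76 mm by 85 mm) begins 54 mm behind the grasp point. The pads swing forward as they close: fully open they stand 13 mm farther back than shut.
Start: joints at [1.286, 0.615, -0.013, 1.423, 0.008, 1.103, -0.04], TCP at [0.166, -0.628, 0.256] pointing down, gripper open.
Joint ranges: [-3.12, 3.12], [-0.3, 2.06], [-1.34, 1.32], [0.26, 2.42], [-1.36, 4.5], [0.01, 1.98], [-2.84, 2.84]. Speed limits (rad/s): [2.79, 2.79, 3.14, 3.14, 3.14, 3.14, 3.14].

### API

Orientations are given as a 3x3 rotation matrix whose columns are the frame's x, y, z axes.
In Python, from cell import manip gives the robot as it stands.
- The arm moves only by the shell command python3 -m jog 'ROWS'. ROWS is rows parted by semicolons, their numbers by spaces, 1 to 20 of them, each of 7 numbers: the opening from 0.0 (shut) to 1.0 (fully open), then dx, dy, dz in m, then a rotation vector rx, ry, rz in rad; each row shifts and turns the commanded pose from where the row before left it, along the tool's axes as they then stand; what a row does not reach is not made up. A row lasts 1/10 s, in which the tool goes at most 0.05 m and 0.15 rad, less where a joint would pass 70% of its speed; a pose out of reach is approached as far as the arm can. The fingers move at their own pace and stop on an object; the grip force is fixed at half the most. Time passes only in rows, so rows that do not move let the fingers close. It prints the time, the measured TCP pose, the force, the opening and the grip force at its end.
- manip.sense(): the state, without advancing time (a new reading comes with each control period).
- manip.snapshot(name): name is "side" or "top"; returns the picture (384x512x3 uint8, blue, green, red); there is no depth.
- manip.camera_params(name): a dict with "fx", "fy", "cx", "cy" (pixels), "dist_coeffs" ([k1, k2, p1, p2, k3] as OpenCV has them; the pictures are not rectified), "rvec" (rotation vector, rad) and "tvec" (3), from world to camera coordinates, as OpenCV has them. Camera axes: x right, y down, z forward; pixel columns grow to the right and rows downward; lengths in m; the calibration is good to about 2 mm. A picture is of the moment at which its call begins. camera_params takes no time and is no camera call.
- manip.hand_in(): hands the job in; it is judged then, once.
The state is a dict: "t": time; "qpos": joint angles; "qvel": joint speeds; "effort": joint torques, N m; "ee_pos": TCP position; "ee_rot": TCP orientation; "contact_force": force on the tool from outside, world axes, zero at the start; "moment": the same for the moment, N m; "width": opening from 0.0 (shut) to 1.0 (fully open); "finger_force": force on a finger pad.
Only numpy, scipy, OpenCV 4.12 (cv2) and the standard library are available. Lean on these libraries where they do the work, as an engineer would, in place of code of your own. Each camera call takes 0.05 s, during which the arm holds its last target. There are 200 camera calls.

### The job

Load the purple tube rack into the rack reader: set it down lengthwise between the blue rails on the lower half of the ramp and let go of it, then push it up the slope, under the clear hood, until it rests squarely against the grey stop pad with the orange feeler pin pushed in. Press it home against the pad for a moment, firmly but gently, then back off and leave it lying there; do not disturb the brown vial, the petri dish or the timer.

Things in the scene. Friction and masses are not known exactly. Their poses are not given: they have to be found in the camera images.
- rack: purple tube rack with white tubes, loose, 0.18 to 0.35 kg. Solid block 66 mm wide (x), 136 mm long (y), top 24 mm above the underside (the look is 70 x 136 x 28). Origin: centre of the underside; x across, y lengthwise, z up; both ends alike. Friction on the ramp keeps it where it is left; sliding it up takes 1 to 4 N. On the bench its y lies within 0.4 rad of world y.
- ramp: fixed aluminium ramp, 300 mm long, 104 mm wide. Level frame: origin on the bench under the middle of its lower edge, y horizontally uphill (within 0.25 rad of world y), z up. Floor rises at 8 degrees; its top is 12 mm above the bench at y = 0. Blue rails, 10 mm high, 8 mm thick: 83 mm apart over the first 150 mm of slope, narrowing to 73 mm at 190 mm, then parallel.
- set_down (a point): point on the ramp's floor, middle line, 75 mm up the slope from the lower edge: where the middle of the rack's underside belongs when it is set down on the lower half. Axes as the ramp's (level).
- hood_mouth (a point): point on the ramp's floor, middle line, 220 mm up the slope, where the clear hood begins (104 mm wide, its top 54 mm above the floor, reaching to the reader). The rack's lower end stays outside it, 70 mm or more downhill, when the rack is home.
- top_stop: white reader head (110 x 66 x 118 mm) fixed over the ramp's top end; frame as the ramp's. From it stands the rigid grey stop pad (50 mm wide, 3 to 25 mm above the floor), its face anywhere from 235 to 280 mm up the slope: set differently each time, not measured, found by feel. A weakly sprung orange pin (under 0.3 N) juts 6 mm from it. Press on it with 4 to 9 N; over 12 N harms it.
- vial_brown: small brown vial with a black cap, 28 x 28 x 62 mm, bystander; origin at the centre of its foot
- petri: closed petri dish, 58 mm across and 16 mm high, bystander; origin at the centre of its underside
- timer: white bench timer lying on its back, 66 x 66 x 20 mm, bystander; origin at the centre of its underside
Things that resemble listed ones, but are neither listed nor needed, are in the scene too. Leave any turquoise look-alike of the rack alone.

How it is judged:
By the outcome, as a careful person would: the job done as asked, in the order asked, and still so for the second after the job is handed in, with the robot touching nothing.
It also fails if it takes over 61 s, if anything falls off the work surface, if the arm or the gripper's body presses on something with over 40 N, if the wrist force passes 120 N, or if a joint passes its speed limit or range.

## Working session

There is one attempt and no reset: what is moved stays moved. The work goes in short steps, Python scripts to look and compute and a shell command to move; the robot and the scene stay as the last step left them, time stands still between calls to the robot, and variables do not carry over. Pictures are saved under pics/ and viewed, at most 12 in all, crops included, and the job is handed in when it is done.

```bash
mkdir -p pics; ls; python3 - <<'E'
from cell import manip
import cv2
for n in("side","top"):
    cv2.imwrite(f"pics/{n}0.png",cv2.resize(manip.snapshot(n),(800,600),interpolation=cv2.INTER_CUBIC)); print(manip.camera_params(n))
s=manip.sense();print(s["t"],s["ee_pos"],s["ee_rot"],s["width"],manip.tip_extent)
E
```

```text
pics
{'fx': 412.0650330451948, 'fy': 412.0650330451948, 'cx': 256.0014997453189, 'cy': 185.27595742827128, 'dist_coeffs': array([-0.01502768,  0.        ,  0.        ,  0.        ,  0.        ]), 'rvec': array([ 0.15251083, -2.71371446,  1.51164652]), 'tvec': array([0.59065762, 0.13901984, 0.87040074])}
{'fx': 355.7837735750898, 'fy': 355.7837735750898, 'cx': 260.85540974996616, 'cy': 192.06552474980265, 'dist_coeffs': array([-0.09764164,  0.        ,  0.        ,  0.        ,  0.        ]), 'rvec': array([ 2.1730808 , -2.17240564,  0.13101356]), 'tvec': array([-0.10141079,  0.60166763,  0.85985598])}
0.1 [ 0.16617565 -0.62775797  0.25525112] [[ 9.66692998e-01  2.55938003e-01 -6.21656339e-04]
 [ 2.55938756e-01 -9.66690443e-01  2.22277963e-03]
 [-3.20554609e-05 -2.30785145e-03 -9.99997336e-01]] 1.0003503824736133 0.025
```

View pics/side0.png

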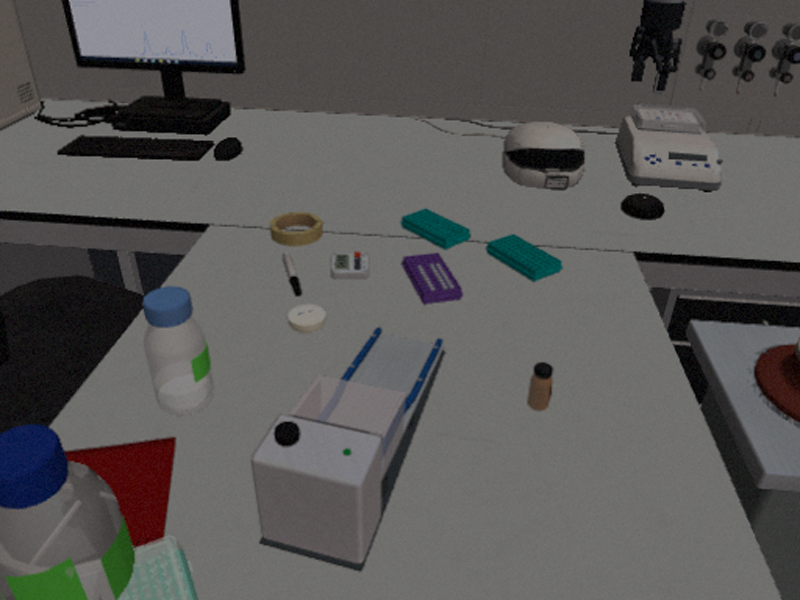

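View pics/top0.png

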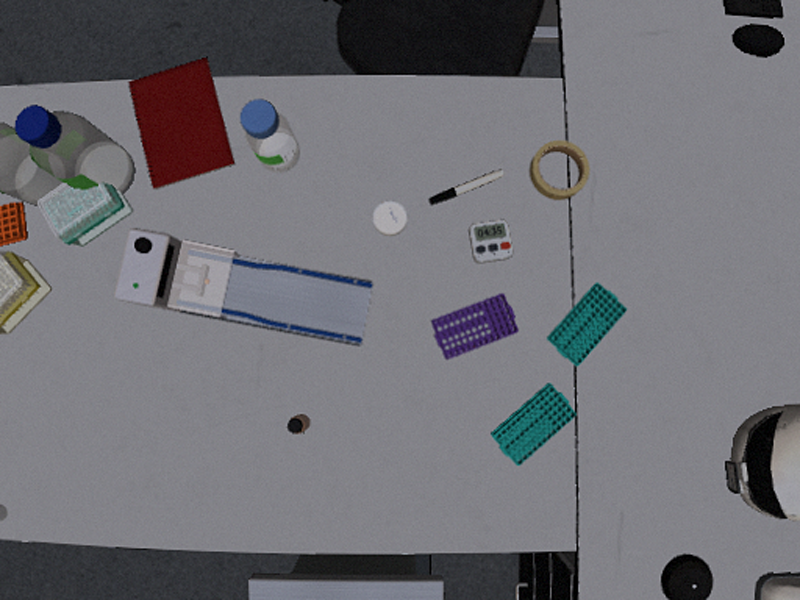

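The side view shows the purple rack around (432,278) and the ramp mouth at (378,330) to (440,342). The top view shows the rack at (475,326), the ramp mouth at (372,282) to (361,343), the timer at (491,241), the petri at (390,217) and the vial at (298,424). I'll fit the box and rail models to the colour masks in both views.

```bash
cat > h.py <<'E'
from cell import manip
import numpy as np, cv2
from scipy.optimize import minimize
S=4
C={n:manip.camera_params(n) for n in("side","top")}
def proj(n,P):
    c=C[n];K=np.array([[c["fx"],0,c["cx"]],[0,c["fy"],c["cy"]],[0,0,1]])
    return cv2.projectPoints(np.asarray(P,float).reshape(-1,3),c["rvec"],c["tvec"],K,c["dist_coeffs"])[0][:,0]
def poly(n,groups):
    m=np.zeros((384*S,512*S),np.uint8)
    for g in groups:
        p=((proj(n,g)+.5)*S-.5); cv2.fillConvexPoly(m,cv2.convexHull(np.round(p*16).astype(np.int32)),255,shift=4)
    return m>0
def up(m): return cv2.resize(m.astype(np.float32),None,fx=S,fy=S,interpolation=cv2.INTER_LINEAR)>.5
def Rz(a): return np.array([[np.cos(a),-np.sin(a),0],[np.sin(a),np.cos(a),0],[0,0,1]])
def box(w,l,h,z0=0): return np.array([[x,y,z] for x in(-w/2,w/2) for y in(-l/2,l/2) for z in(z0,h)])
T8=np.radians(8)
def slope(s,x,h): # ramp frame point: s along slope, height h normal to floor
    return np.array([x,s*np.cos(T8)-h*np.sin(T8),.012+s*np.sin(T8)+h*np.cos(T8)])
def rails(smax=.215):
    G=[]
    for sg in(-1,1):
        for a,b,wa,wb in((0,.15,.0415,.0415),(.15,.19,.0415,.0365),(.19,smax,.0365,.0365)):
            G.append(np.array([slope(s,sg*(w+t),h) for s,w in((a,wa),(b,wb)) for t in(0,.008) for h in(0,.010)]))
    return G
def fit(masks,groups,p0,steps):
    def cost(p):
        G=[g@Rz(p[3]).T+p[:3] for g in groups]
        return sum(1-(m&q).sum()/(m|q).sum() for n,m in masks.items() for q in[poly(n,G)])
    sim=np.vstack([p0]+[np.add(p0,np.eye(4)[i]*steps[i]) for i in range(4)])
    r=minimize(cost,p0,method="Nelder-Mead",options=dict(initial_simplex=sim,xatol=1e-4,fatol=1e-4,maxiter=250))
    return r.x,r.fun
def hsvmask(im,lo,hi): return cv2.inRange(cv2.cvtColor(im,cv2.COLOR_BGR2HSV),lo,hi)
def blob(m,close=0):
    if close: m=cv2.morphologyEx(m,cv2.MORPH_CLOSE,np.ones((close,close)))
    k,l,st,_=cv2.connectedComponentsWithStats(m); return l==1+st[1:,4].argmax()
def ray(n,uv,z): # 800-scale pixel -> world at height z
    c=C[n];K=np.array([[c["fx"],0,c["cx"]],[0,c["fy"],c["cy"]],[0,0,1]])
    u=cv2.undistortPoints(np.array([[uv]],float)/1.5625,K,c["dist_coeffs"])[0,0]
    R=cv2.Rodrigues(c["rvec"])[0];o=-R.T@c["tvec"];d=R.T@[*u,1];return o+d*(z-o[2])/d[2]
E
cat > m.py <<'E'
from h import *
ims={n:cv2.resize(manip.snapshot(n),None,fx=1,fy=1) for n in C}
for n in C: cv2.imwrite(f"pics/raw_{n}.png",ims[n])
rk={n:up(blob(hsvmask(ims[n],(125,70,30),(160,255,255)),5)) for n in C}
rl={}
for n,(x0,x1,y0,y1) in {"top":(222,385,240,360),"side":(340,460,315,420)}.items():
    m=hsvmask(ims[n],(100,110,30),(122,255,255)); z=np.zeros_like(m);s=[int(v/1.5625) for v in(y0,y1,x0,x1)]
    z[s[0]:s[1],s[2]:s[3]]=m[s[0]:s[1],s[2]:s[3]]; rl[n]=up(z>0)
r0=ray("top",(475,326),.028); a,b=ray("top",(372,282),.02),ray("top",(361,343),.02); o=(a+b)/2
u=ray("top",(229,287),.05)-o
print("guess",r0,a,b,np.linalg.norm(a-b))
yr=np.arctan2(-u[0],u[1]); d=ray("top",(505,310),.028)-ray("top",(440,339),.028)
yk=np.arctan2(-d[0],d[1]); yk=(yk+np.pi/2)%np.pi-np.pi/2
print(yr,yk)
rack=fit(rk,[box(.07,.136,.028)],[r0[0],r0[1],0,yk],[.01,.01,.01,.1]);print("rack",rack)
ramp=fit(rl,rails(),[o[0],o[1],0,yr],[.005,.005,.005,.05]);print("ramp",ramp)
for n in C: print(n,rk[n].sum()/16,rl[n].sum()/16)
for k,uv,z in(("timer",(491,241),.02),("petri",(390,217),.016),("vial",(298,424),.062)): print(k,ray("top",uv,z))
o=[]
for n,(x0,y0,w,h) in {"top":(140,140,200,100),"side":(190,150,110,130)}.items():
    im=cv2.resize(ims[n],None,fx=S,fy=S,interpolation=cv2.INTER_CUBIC)
    for p,G,c in((rack[0],[box(.07,.136,.028)],(0,255,255)),(ramp[0],rails(),(0,0,255))):
        q=poly(n,[g@Rz(p[3]).T+p[:3] for g in G]).astype(np.uint8)
        cv2.drawContours(im,cv2.findContours(q,0,2)[0],-1,c,1)
    o.append(im[y0*S:(y0+h)*S,x0*S:(x0+w)*S])
cv2.imwrite("pics/fit_top.png",o[0]);cv2.imwrite("pics/fit_side.png",o[1])
E
python3 m.py
```

```text
guess [ 0.56034981 -0.20995642  0.028     ] [ 0.63278059 -0.04324309  0.02      ] [ 0.53328129 -0.02607471  0.02      ] 0.10096961699610778
-0.1707017925640445 0.4161274046695711
rack (array([ 0.56368584, -0.21313886, -0.00982211,  0.33557794]), np.float64(0.3433472295879819))
ramp (array([ 0.58384036, -0.03300321,  0.00245885, -0.17766544]), np.float64(0.9045765823972484))
side 813.75 315.0
top 1371.75 468.5
timer [ 0.70172785 -0.23967363  0.02      ]
petri [ 0.7427583  -0.07220172  0.016     ]
vial [0.40823374 0.06650311 0.062     ]
```

View pics/fit_top.png

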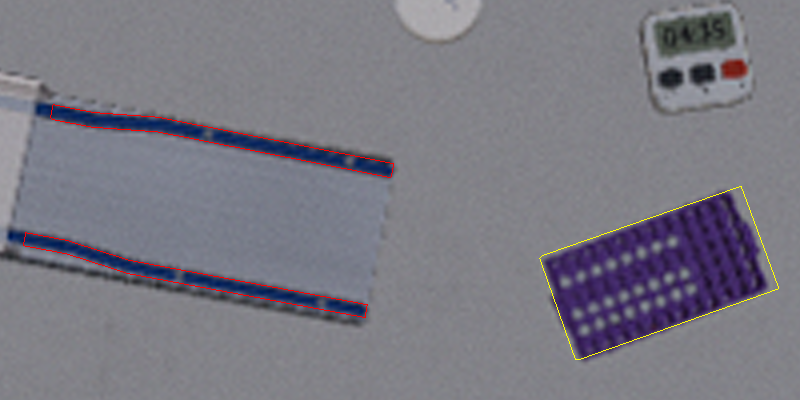

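View pics/fit_side.png

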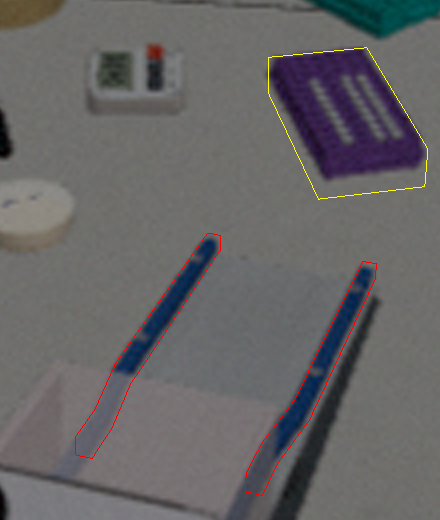

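The ramp outline fits well in both views. The rack outline is too low in the side view, because its mask missed the dark edges. I'll refit the rack with a wider mask, with height both free and fixed.

```bash
cat > m2.py <<'E'
from h import *
ims={n:cv2.imread(f"pics/raw_{n}.png") for n in C}
rk={}
for n,(x0,x1,y0,y1) in {"top":(272,336,184,234),"side":(250,300,155,200)}.items():
    m=cv2.inRange(cv2.cvtColor(cv2.GaussianBlur(ims[n],(3,3),0),cv2.COLOR_BGR2HSV),(118,45,10),(170,255,255))
    z=np.zeros_like(m);z[y0:y1,x0:x1]=m[y0:y1,x0:x1];rk[n]=up(blob(z,5))
G=[box(.07,.136,.028)]
def show(t,x,f): print(t,np.round(x,4),round(f,3))
for sub in(("side","top"),("top",),("side",)):
    mk={n:rk[n] for n in sub}
    show(sub,*fit(mk,G,[.562,-.212,0,.336],[.006,.006,.006 ,.06]))
    x,f=fit(mk,G,[.562,-.212,0,.336],[.006,.006,1e-9,.06]);show("z0",x,f)
    if len(sub)==2: best=x
o=[]
for n,(x0,y0,w,h) in {"top":(268,178,70,60),"side":(245,150,60,60)}.items():
    im=cv2.resize(ims[n],None,fx=S,fy=S,interpolation=cv2.INTER_CUBIC)
    cv2.drawContours(im,cv2.findContours(poly(n,[G[0]@Rz(best[3]).T+best[:3]]).astype(np.uint8),0,2)[0],-1,(0,255,255),1)
    cv2.drawContours(im,cv2.findContours(rk[n].astype(np.uint8),0,2)[0],-1,(0,255,0),1)
    o.append(im[y0*S:(y0+h)*S,x0*S:(x0+w)*S])
cv2.imwrite("pics/fit2.png",np.hstack(o))
# triangulated top corners: from masks
E
python3 m2.py
```

```text
('side', 'top') [ 0.5618 -0.2103 -0.0048  0.3597] 0.291
z0 [ 0.5622 -0.2115  0.      0.3515] 0.297
('top',) [ 0.5634 -0.2138 -0.0258  0.3613] 0.049
z0 [ 0.5614 -0.2094  0.      0.365 ] 0.067
('side',) [ 0.5686 -0.3465 -0.0815  0.372 ] 0.036
z0 [ 0.5654 -0.2182  0.      0.307 ] 0.205
```

View pics/fit2.png

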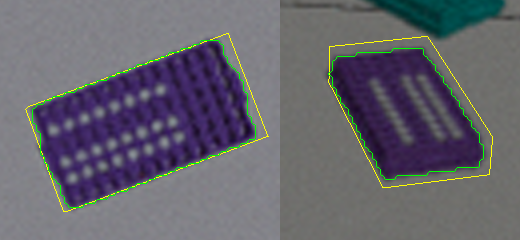

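The rack comes out at about (0.562, -0.210) with yaw 0.355, and its height agrees with z=0 to within the noise. The ramp is at (0.584, -0.033) with yaw -0.178 and z≈0. I'll write a helper that gives the remaining move in tool axes, then start moving.

```bash
cat > d.py <<'E'
# d.py x y z yaw tilt : remaining translation (tool axes) and rotvec; tool y along yaw, tool tilted by tilt so -z is the slope normal
import sys
from h import *
from scipy.spatial.transform import Rotation as Ro
x,y,z,a,t=map(float,sys.argv[1:6]);t=np.radians(t)
yv=np.array([np.cos(a),np.sin(a),0]); up_=np.array([-np.sin(a),np.cos(a),0])
zt=-(np.cos(t)*np.array([0,0,1])-np.sin(t)*up_); R=np.column_stack([np.cross(yv,zt),yv,zt])
s=manip.sense();R0=s["ee_rot"]
print("t",round(s["t"],2),"pos",np.round(s["ee_pos"],4),"F",np.round(s["contact_force"],2),"w",round(s["width"],3),"q",np.round(s["qpos"],2))
print("d now-axes",np.round(R0.T@(np.array([x,y,z])-s["ee_pos"]),4),"d target-axes",np.round(R.T@(np.array([x,y,z])-s["ee_pos"]),4),"rot",np.round(Ro.from_matrix(R0.T@R).as_rotvec(),4))
E
python3 -m jog '1 .035 -.0215 0 0 0 -.1;1 .042 -.023 0 0 0 0;1 .042 -.026 0 0 0 0;1 .042 -.026 0 0 0 0;1 .042 -.026 0 0 0 0;1 .042 -.026 0 0 0 0;1 .042 -.026 0 0 0 0;1 .042 -.026 0 0 0 0;1 .042 -.026 0 0 0 0;1 0 0 0 0 0 -.14;1 0 0 0 0 0 -.14;1 0 0 0 0 0 -.14;1 0 0 0 0 0 -.14;1 0 0 0 0 0 -.14;1 0 0 0 0 0 -.14;1 0 0 0 0 0 -.14;1 0 0 0 0 0 -.14;1 0 0 0 0 0 -.14;1 0 0 0 0 0 -.14;1 0 0 0 0 0 -.14'
python3 d.py .562 -.2105 .1 .355 0; python3 -c "
from cell import manip;print(manip.tip_extent)"
```

```text
t: 2.2
ee_pos: [0.4371, -0.2887, 0.2562]
ee_rot: [[-0.327, 0.945, -0.0], [0.945, 0.327, 0.0], [0.0, -0.0, -1.0]]
contact_force: [-0.6, -0.3, -0.3]
width: 0.999
finger_force: 0.0
t 2.2 pos [ 0.4371 -0.2887  0.2562] F [-0.61 -0.32 -0.32] w 0.999 q [ 0.88  0.46 -0.49  1.78  0.26  0.97  0.61]
d now-axes [0.033  0.1437 0.1562] d target-axes [0.0299 0.1443 0.1562] rot [-0.0003 -0.0002 -0.0214]
0.025
```

```bash
python3 -m jog '1 .010 .045 0 0 0 0;1 .010 .045 .012 0 0 0;1 .010 .040 .022 0 0 -.0214;1 .0025 .013 .04 0 0 0;1 0 0 .04 0 0 0;1 0 0 .04 0 0 0;1 0 0 0 0 0 0'
python3 d.py .562 -.2105 .04 .355 0; python3 - <<'E'
from cell import manip;import cv2,numpy as np
a=manip.snapshot("side")[120:220,215:335];b=manip.snapshot("top")[165:255,255:355]
cv2.imwrite("pics/over.png",np.hstack([cv2.resize(a,(400,333),interpolation=2),cv2.resize(b,(370,333),interpolation=2)]))
E
```

```text
t: 2.9
ee_pos: [0.5577, -0.2108, 0.0967]
ee_rot: [[-0.343, 0.939, -0.013], [0.939, 0.343, 0.003], [0.007, -0.011, -1.0]]
contact_force: [-0.7, -0.0, 0.4]
width: 1.001
finger_force: 0.0
t 2.9 pos [ 0.5577 -0.2108  0.0967] F [-0.71 -0.    0.45] w 1.001 q [ 0.57  0.76 -0.4   1.73  0.4   0.75  0.31]
d now-axes [-0.0016  0.0047  0.0566] d target-axes [-0.0012  0.0041  0.0567] rot [-0.0108 -0.0075 -0.0052]
```

View pics/over.png

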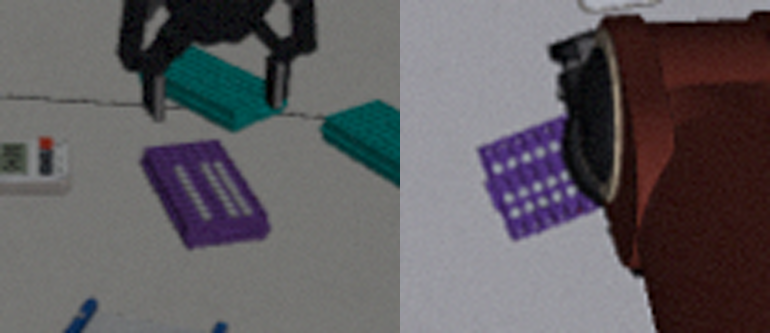

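The side crop shows both fingertips, at (155,118) and (275,105), straddling the rack. The top crop shows the tool in line with it. I'll descend and feel for the height.

```bash
python3 -c "
from h import *
s=manip.sense()
for e in(.012,.025):
  print(e,[proj('side',s['ee_pos']+s['ee_rot']@[0,k,e]) for k in(.048,-.048)])
print('seen 261.5,155.4 / 297.6,151.5')"
python3 -m jog '1 -.0014 .0044 .012 -.0108 -.0075 -.005;1 0 0 .02 0 0 0;1 0 0 .018 0 0 0;1 0 0 0 0 0 0;1 0 0 0 0 0 0'
python3 d.py .562 -.2105 .03 .355 0
```

```text
0.012 [array([[259.24664211, 152.37973309]]), array([[295.52712545, 148.79125733]])]
0.025 [array([[259.12441836, 156.9706702 ]]), array([[295.1743678 , 153.31351735]])]
seen 261.5,155.4 / 297.6,151.5
t: 3.5
ee_pos: [0.5687, -0.212, 0.0547]
ee_rot: [[-0.347, 0.938, 0.017], [0.938, 0.347, -0.004], [-0.01, 0.014, -1.0]]
contact_force: [-0.1, 0.6, -0.4]
width: 1.001
finger_force: 0.0
t 3.5 pos [ 0.5687 -0.212   0.0547] F [-0.15  0.63 -0.37] w 1.001 q [ 0.54  0.82 -0.37  1.74  0.45  0.65  0.28]
d now-axes [ 0.0039 -0.0061  0.0246] d target-axes [ 0.0037 -0.0058  0.0247] rot [ 0.0141  0.0099 -0.001 ]
```

```bash
python3 -m jog '1 0 0 0 0 0 0;1 0 0 0 0 0 0;1 0 0 0 0 0 0' >/dev/null
python3 d.py .562 -.2105 .04 .355 0
```

```text
t 3.8 pos [ 0.5677 -0.2117  0.0534] F [ 0.09  0.14 -0.06] w 1.003 q [ 0.54  0.82 -0.36  1.74  0.45  0.65  0.28]
d now-axes [ 0.0032 -0.0051  0.0133] d target-axes [ 0.0031 -0.0049  0.0134] rot [ 0.0122  0.0086 -0.0008]
```

```bash
python3 -m jog '1 .0031 -.005 .005 .0122 .0086 0;1 0 0 .008 0 0 0;1 0 0 .005 0 0 0;1 0 0 0 0 0 0;1 0 0 0 0 0 0;1 0 0 0 0 0 0' >/dev/null
python3 d.py .562 -.2105 .03 .355 0
python3 -m jog '1 0 0 .004 0 0 0;1 0 0 .002 0 0 0;1 0 0 0 0 0 0;1 0 0 0 0 0 0'
```

```text
t 4.4 pos [ 0.5616 -0.2103  0.0343] F [-0.12 -0.36  0.69] w 1.0 q [ 0.53  0.85 -0.35  1.76  0.46  0.62  0.27]
d now-axes [-0.0003  0.0003  0.0043] d target-axes [-0.0003  0.0002  0.0043] rot [-0.0011 -0.001  -0.0005]
t: 4.8
ee_pos: [0.5614, -0.2103, 0.0282]
ee_rot: [[-0.347, 0.938, -0.002], [0.938, 0.347, 0.001], [0.001, -0.001, -1.0]]
contact_force: [-0.8, 0.4, -1.0]
width: 0.995
finger_force: 0.0
```

```bash
for i in 1; do python3 -m jog '1 0 0 .002 0 0 0;1 0 0 .002 0 0 0;1 0 0 0 0 0 0;1 0 0 0 0 0 0'; done | grep -E "pos|force"
python3 -m jog '1 0 0 .002 0 0 0;1 0 0 .001 0 0 0;1 0 0 0 0 0 0;1 0 0 0 0 0 0' | grep -E "pos|force"
```

```text
ee_pos: [0.5614, -0.2103, 0.0242]
contact_force: [0.4, -0.6, -0.2]
finger_force: 0.0
ee_pos: [0.5614, -0.2103, 0.0212]
contact_force: [0.0, 0.8, 0.2]
finger_force: 0.0
```

```bash
python3 -m jog '1 0 0 .003 0 0 0;1 0 0 .002 0 0 0;1 0 0 0 0 0 0;1 0 0 0 0 0 0' | grep -E "pos|_force"
python3 -m jog '1 0 0 .002 0 0 0;1 0 0 .001 0 0 0;1 0 0 .001 0 0 0;1 0 0 0 0 0 0' | grep -E "pos|_force"
```

```text
ee_pos: [0.5614, -0.2103, 0.0161]
contact_force: [-0.1, 0.0, 0.2]
finger_force: 0.0
ee_pos: [0.5614, -0.2103, 0.0122]
contact_force: [-0.4, -0.1, 0.7]
finger_force: 0.0
```

Open tips reach only about 12 mm or less past the TCP, so at 66 mm opening the reach is about 17.5 mm. I'll grip at TCP z = 0.030, which puts the tips about 12 mm above the underside and clear of the 10 mm rails.

```bash
python3 -m jog '1 0 0 -.01 0 0 0;1 0 0 -.008 0 0 0;1 0 0 0 0 0 0;0 0 0 0 0 0 0;0 0 0 0 0 0 0;0 0 0 0 0 0 0;0 0 0 0 0 0 0;0 0 0 0 0 0 0;0 0 0 0 0 0 0;0 0 0 0 0 0 0'
python3 -m jog '0 0 0 -.01 0 0 0;0 0 0 -.03 0 0 0;0 0 0 -.03 0 0 0;0 0 0 0 0 0 0;0 0 0 0 0 0 0;0 0 0 0 0 0 0'
python3 - <<'E'
from cell import manip;import cv2,numpy as np
a=manip.snapshot("side")[110:230,215:335];b=manip.snapshot("top")[165:255,255:355]
cv2.imwrite("pics/lift.png",np.hstack([cv2.resize(a,(400,400),interpolation=2),cv2.resize(b,(400,400),interpolation=2)]))
E
```

```text
t: 7.4
ee_pos: [0.5621, -0.2102, 0.0311]
ee_rot: [[-0.347, 0.938, -0.0], [0.938, 0.347, 0.0], [0.0, -0.0, -1.0]]
contact_force: [-0.5, 0.2, 5.1]
width: 0.758
finger_force: 69.1
t: 8.0
ee_pos: [0.56, -0.2103, 0.0988]
ee_rot: [[-0.347, 0.938, -0.005], [0.938, 0.347, 0.001], [0.003, -0.005, -1.0]]
contact_force: [0.1, 0.3, -2.8]
width: 0.756
finger_force: 68.1
```

View pics/lift.png

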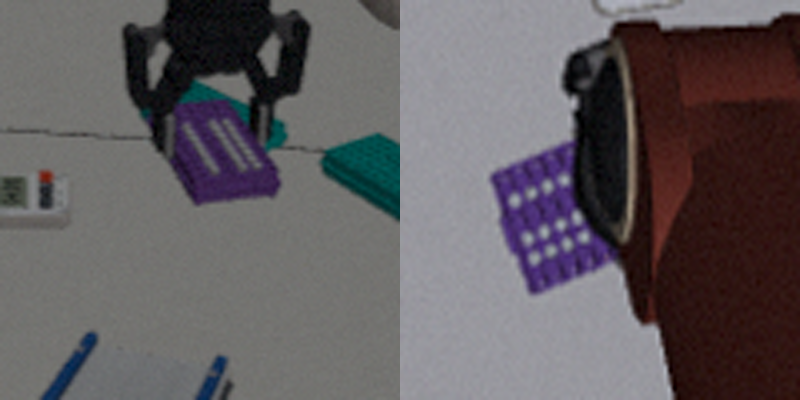

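The rack is held level in the lifted view, with its near end at (235,190) in the side crop, a width of 0.757 and a weight of about 0.28 kg. Next I'll carry it over the ramp.

```bash
python3 d.py .5962 .0359 .095 -.1777 8
```

```text
t 8.1 pos [ 0.5603 -0.2102  0.0986] F [-0.1  -0.76 -2.87] w 0.76 q [ 0.57  0.76 -0.4   1.73  0.41  0.75  0.31]
d now-axes [0.2183 0.1191 0.0038] d target-axes [ 0.2456 -0.0082  0.0382] rot [-0.0422  0.1344  0.5309]
```

```bash
python3 -m jog '0 .01 .0055 0 0 0 0;0 .025 .0136 0 0 0 0;0 .03 .0164 .002 0 0 0;0 .03 .0164 .002 0 0 0;0 .03 .0164 0 0 0 0;0 .03 .0164 0 0 0 0;0 .03 .0164 0 0 0 0;0 .0233 .0126 0 0 0 0;0 .01 .0054 0 0 0 0;0 0 0 0 -.007 .0224 .0885;0 0 0 0 -.007 .0224 .0885;0 0 0 0 -.007 .0224 .0885;0 0 0 0 -.007 .0224 .0885;0 0 0 0 -.007 .0224 .0885;0 0 0 0 -.007 .0224 .0885;0 0 0 0 0 0 0;0 0 0 0 0 0 0;0 0 0 0 0 0 0;0 0 0 0 0 0 0' >/dev/null
python3 d.py .5962 .0359 .075 -.1777 8
python3 - <<'E'
from cell import manip;import cv2,numpy as np
a=manip.snapshot("side")[145:285,175:315];b=manip.snapshot("top")[145:245,140:240]
cv2.imwrite("pics/hover.png",np.hstack([cv2.resize(a,(400,400),interpolation=2),cv2.resize(b,(400,400),interpolation=2)]))
E
```

```text
t 10.0 pos [0.5975 0.036  0.0963] F [-0.64 -0.63 -2.72] w 0.756 q [ 0.17  0.74 -0.33  1.76  0.15  0.64 -0.37]
d now-axes [-0.0033 -0.0013  0.0211] d target-axes [-0.0033 -0.0013  0.0211] rot [0.0032 0.0003 0.0016]
```

View pics/hover.png

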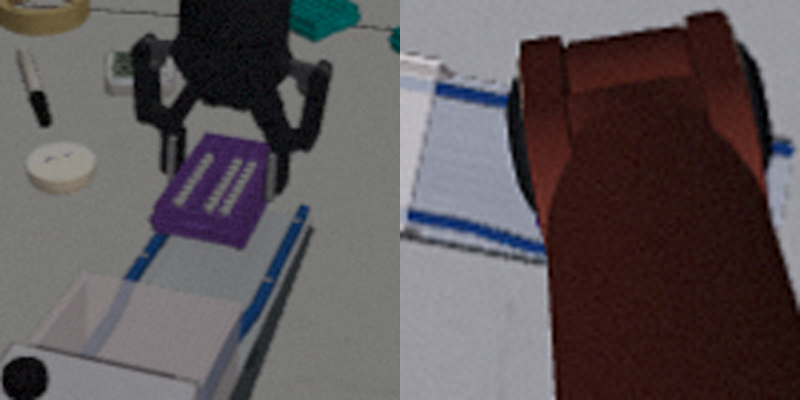

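The rack hovers over the lower half of the ramp, parallel to the rails. Its uphill bottom corners in the side crop are at (152,222) and (245,245). I'll check the lateral offset against the ramp.

```bash
python3 - <<'E'
from h import *
s=manip.sense();o=np.array([.5838,-.033,0])
for z in(.070,.075,.08):
  for u in((228.2,222.7),(260.75,230.75)):
    p=ray("side",np.array(u)*1.5625,z); q=Rz(-.1777).T@(p-o); print(z,np.round(p,4),"ramp x,y",np.round(q[:2],4))
print("tcp in ramp",Rz(-.1777).T@(s["ee_pos"]-o))
# rail inner edges seen in side, top of rail at s=.05..: check ramp lateral by fit side-only / top-only
ims={n:cv2.imread(f"pics/raw_{n}.png") for n in C}
for n,(x0,x1,y0,y1),G in(("top",(222,385,240,360),rails(.215)),("side",(340,460,315,385),rails(.125))):
    m=hsvmask(ims[n],(98,80,20),(125,255,255)); z=np.zeros_like(m);t=[int(v/1.5625) for v in(y0,y1,x0,x1)]
    z[t[0]:t[1],t[2]:t[3]]=m[t[0]:t[1],t[2]:t[3]]
    if n=="side": G=G[:1]+G[3:4]; G=[np.array([slope(s_,sg*(.0415+t_),h) for s_ in(0,.125) for t_ in(0,.008) for h in(0,.01)]) for sg in(-1,1)]
    print(n,fit({n:up(z>0)},G,[.5838,-.033,0,-.1777],[.004,.004,1e-9,.03]))
E
```

```text
0.07 [0.6429 0.0762 0.07  ] ramp x,y [0.0389 0.118 ]
0.07 [0.5765 0.0937 0.07  ] ramp x,y [-0.0296  0.1234]
0.075 [0.6418 0.0828 0.075 ] ramp x,y [0.0366 0.1242]
0.075 [0.576 0.1   0.075] ramp x,y [-0.0312  0.1296]
0.08 [0.6407 0.0893 0.08  ] ramp x,y [0.0344 0.1304]
0.08 [0.5756 0.1064 0.08  ] ramp x,y [-0.0327  0.1357]
tcp in ramp [0.00128243 0.07030576 0.09633991]
top (array([ 5.84090070e-01, -3.17459289e-02,  9.24084526e-10, -1.78943771e-01]), np.float64(0.22307763658287727))
side (array([ 5.86099936e-01, -3.22974563e-02,  8.16421950e-10, -1.82270496e-01]), np.float64(0.35357417371252886))
```

```bash
python3 -c "
from h import *
print(np.array([.5845,-.0325,0])+Rz(-.179)@[-.001,.073,.0535])"
python3 d.py .5965 .0395 .0535 -.179 8
```

```text
[0.59651331 0.03951167 0.0535    ]
t 10.1 pos [0.5975 0.036  0.0963] F [-0.03  0.48 -1.89] w 0.756 q [ 0.17  0.74 -0.33  1.76  0.15  0.64 -0.37]
d now-axes [-0.0027 -0.0017  0.0429] d target-axes [-0.0027 -0.0016  0.0429] rot [0.0031 0.0003 0.0025]
```

```bash
python3 -m jog '0 -.0027 -.0017 .008 .0031 0 .0025;0 0 0 .012 0 0 0;0 0 0 .01 0 0 0;0 0 0 .005 0 0 0;0 0 0 0 0 0 0;0 0 0 0 0 0 0'|grep -E "pos|_force"
python3 -m jog '0 0 0 .002 0 0 0;0 0 0 .002 0 0 0;0 0 0 0 0 0 0;0 0 0 0 0 0 0'|grep -E "pos|_force"
```

```text
ee_pos: [0.5963, 0.0384, 0.0611]
contact_force: [0.4, 0.3, -1.9]
finger_force: 68.1
ee_pos: [0.5963, 0.0387, 0.0574]
contact_force: [-0.2, -0.4, -2.2]
finger_force: 68.1
```

```bash
for k in 1; do python3 -m jog '0 0 0 .0015 0 0 0;0 0 0 .0015 0 0 0;0 0 0 0 0 0 0;0 0 0 0 0 0 0'|grep -E "pos|_force"
done; python3 -m jog '0 0 0 .001 0 0 0;0 0 0 0 0 0 0;0 0 0 0 0 0 0'|grep -E "pos|_force"
```

```text
ee_pos: [0.5963, 0.0392, 0.0543]
contact_force: [-0.0, 0.6, -2.4]
finger_force: 68.1
ee_pos: [0.5965, 0.0392, 0.054]
contact_force: [-2.9, -1.1, 4.7]
finger_force: 68.9
```

Contact came at TCP z = 0.054 against a predicted 0.0535, so the rack is on the ramp floor. I'll release it and raise the arm.

```bash
python3 -m jog '1 0 0 0 0 0 0;1 0 0 0 0 0 0;1 0 0 0 0 0 0;1 0 0 0 0 0 0;1 0 0 -.01 0 0 0;1 0 0 -.03 0 0 0;1 0 0 -.03 0 0 0;1 -.04 0 -.01 0 0 0;1 -.045 0 0 0 0 0;1 -.045 0 0 0 0 0;.3 -.02 0 0 0 0 0;.3 0 0 0 0 0 0;.3 0 0 0 0 0 0'
python3 - <<'E'
from cell import manip;import cv2,numpy as np
a=manip.snapshot("side");b=manip.snapshot("top")
cv2.imwrite("pics/set_side.png",a);cv2.imwrite("pics/set_top.png",b)
a=a[165:285,195:315];b=b[140:240,140:240]
cv2.imwrite("pics/set.png",np.hstack([cv2.resize(a,(400,400),interpolation=2),cv2.resize(b,(400,400),interpolation=2)]))
E
```

```text
t: 13.1
ee_pos: [0.5681, -0.1174, 0.1124]
ee_rot: [[0.178, 0.984, 0.026], [0.974, -0.179, 0.138], [0.14, 0.001, -0.99]]
contact_force: [0.5, 0.2, 1.2]
width: 0.512
finger_force: 0.0
```

View pics/set.png

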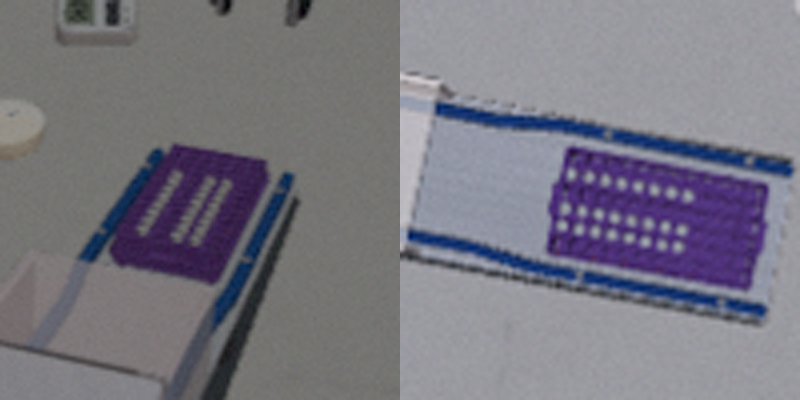

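The side and top crops show the rack lying flat and aligned between the rails, with its lower end about 10 mm up from the ramp edge. Next I'll go down behind it with the fingers partly shut.

```bash
python3 d.py .5784 -.066 .0385 -.179 8
```

```text
t 13.2 pos [ 0.5685 -0.1154  0.1125] F [-0.58 -0.1  -0.28] w 0.328 q [ 0.46  0.71 -0.37  1.77  0.16  0.7  -0.12]
d now-axes [0.0394 0.001  0.0804] d target-axes [0.0396 0.0009 0.0803] rot [ 0.0007 -0.0015  0.0024]
```

```bash
python3 -m jog '.3 .01 .001 .03 0 0 .0024;.3 .01 0 .03 0 0 0;.3 .01 0 .015 0 0 0;.3 .009 0 .005 0 0 0;.3 0 0 0 0 0 0;.3 0 0 0 0 0 0;.3 0 0 0 0 0 0;.3 0 0 0 0 0 0' >/dev/null
python3 d.py .5784 -.066 .0385 -.179 8; python3 -c "
from cell import manip
import time
print([manip.sense()['contact_force'].round(2) for _ in range(1)])"
python3 -m jog '.3 .006 0 0 0 0 0;.3 .006 0 0 0 0 0;.3 0.003 0 0 0 0 0;.3 0.003 0 0 0 0 0;.3 0.003 0 0 0 0 0'|grep -E "pos|_force"
```

```text
t 14.0 pos [ 0.5783 -0.0703  0.0388] F [0.25 0.24 0.21] w 0.303 q [ 0.35  0.82 -0.32  1.81  0.18  0.53 -0.21]
d now-axes [ 0.0042 -0.0006  0.0009] d target-axes [ 0.0042 -0.0006  0.0009] rot [ 0.0019  0.0011 -0.0046]
[array([0.25, 0.24, 0.21])]
ee_pos: [0.5816, -0.0483, 0.0409]
contact_force: [0.0, -0.8, 0.1]
finger_force: 0.0
```

```bash
P='.3 .005 0 0 0 0 0'; python3 -m jog '.3 .004 0 0 0 0 0;.3 .004 0 0 0 0 0;.3 .004 0 0 0 0 0;.3 .004 0 0 0 0 0'|grep -E "pos|_force"; python3 -m jog '.3 .005 0 0 0 0 0;.3 .005 0 0 0 0 0;.3 .005 0 0 0 0 0;.3 .005 0 0 0 0 0;.3 .005 0 0 0 0 0;.3 .005 0 0 0 0 0'|grep -E "pos|_force"; python3 d.py .5784 -.066 .0385 -.179 8
```

```text
ee_pos: [0.5842, -0.0339, 0.0429]
contact_force: [-1.5, -2.2, -0.5]
finger_force: 1.0
ee_pos: [0.5899, -0.0034, 0.0473]
contact_force: [-0.0, -1.5, -0.3]
finger_force: 0.8
t 15.5 pos [ 0.5899 -0.0034  0.0473] F [-0.05 -1.51 -0.34] w 0.3 q [ 0.22  0.81 -0.31  1.8   0.16  0.54 -0.31]
d now-axes [-0.0643  0.0001 -0.0001] d target-axes [-0.0643 -0.0001 -0.0001] rot [-0.      0.0003 -0.0031]
```

```bash
python3 -m jog '.3 .004 0 0 0 0 0;.3 .004 0 0 0 0 0;.3 .004 0 0 0 0 0;.3 .004 0 0 0 0 0;.3 .004 0 0 0 0 0;.3 .004 0 0 0 0 0;.3 .004 0 0 0 0 0;.3 .004 0 0 0 0 0;.3 .004 0 0 0 0 0;.3 .004 0 0 0 0 0'|grep -E "pos|_force"; python3 -m jog '.3 .001 0 0 0 0 0;.3 .001 0 0 0 0 0;.3 .001 0 0 0 0 0;.3 .001 0 0 0 0 0;.3 .001 0 0 0 0 0'|grep -E "pos|_force";python3 -m jog '.3 .001 0 0 0 0 0;.3 .001 0 0 0 0 0;.3 .001 0 0 0 0 0'|grep -E "pos|_force"; python3 -m jog '.3 .001 0 0 0 0 0;.3 .001 0 0 0 0 0;.3 .001 0 0 0 0 0'|grep -E "pos|_force"
```

```text
ee_pos: [0.597, 0.0355, 0.0529]
contact_force: [-0.7, -1.7, -0.3]
finger_force: 0.8
ee_pos: [0.5979, 0.0398, 0.0535]
contact_force: [-0.7, -0.6, -1.2]
finger_force: 0.9
ee_pos: [0.5985, 0.043, 0.0539]
contact_force: [-0.5, -2.1, -0.9]
finger_force: 0.9
ee_pos: [0.599, 0.0459, 0.0543]
contact_force: [-1.0, -2.2, 0.7]
finger_force: 0.9
```

```bash
python3 d.py .5784 -.066 .0385 -.179 8; python3 - <<'E'
from cell import manip;import cv2,numpy as np
a=manip.snapshot("side")[165:305,175:315];b=manip.snapshot("top")[135:235,90:190]
cv2.imwrite("pics/push.png",np.hstack([cv2.resize(a,(400,400),interpolation=2),cv2.resize(b,(400,400),interpolation=2)]))
E
```

```text
t 17.6 pos [0.599  0.0459 0.0543] F [-0.99 -2.17  0.67] w 0.298 q [ 0.13  0.8  -0.29  1.77  0.14  0.56 -0.38]
d now-axes [-1.149e-01  0.000e+00 -1.000e-04] d target-axes [-1.149e-01 -3.000e-04 -1.000e-04] rot [ 0.      0.0003 -0.0032]
```

View pics/push.png

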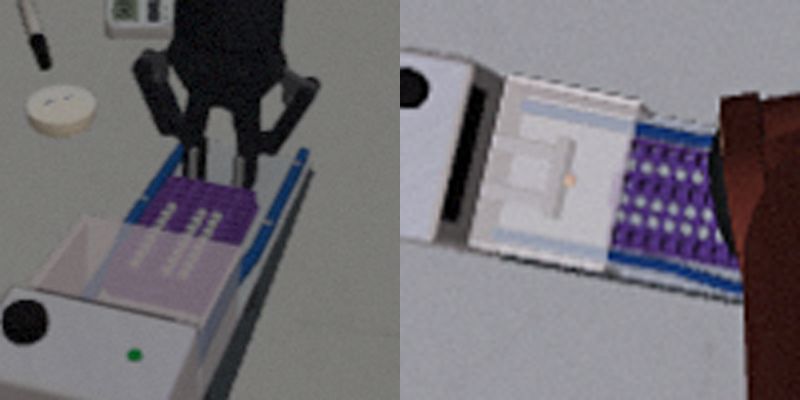

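The top crop shows the rack's leading end at x≈620, just under the hood, and the grey pad at x≈575, roughly 25 mm ahead. I'll go 15 mm more, then creep.

```bash
python3 -m jog '.3 .003 0 0 0 0 0;.3 .003 0 0 0 0 0;.3 .003 0 0 0 0 0;.3 .003 0 0 0 0 0;.3 .003 0 0 0 0 0'|grep -E "pos|_force"; for i in 1; do python3 -m jog '.3 .001 0 0 0 0 0;.3 .001 0 0 0 0 0;.3 .001 0 0 0 0 0'|grep -E "pos|_force";done; python3 -m jog '.3 .001 0 0 0 0 0;.3 .001 0 0 0 0 0'|grep -E "pos|_force"
```

```text
ee_pos: [0.6017, 0.0608, 0.0565]
contact_force: [-0.1, -1.4, -0.5]
finger_force: 0.9
ee_pos: [0.6021, 0.0631, 0.0568]
contact_force: [-0.4, -3.2, 0.3]
finger_force: 1.0
ee_pos: [0.6026, 0.0652, 0.0571]
contact_force: [1.2, -1.3, -0.7]
finger_force: 0.9
```

```bash
python3 -m jog '.3 .001 0 0 0 0 0;.3 .001 0 0 0 0 0'|grep -E "pos|_force"; python3 -m jog '.3 .0005 0 0 0 0 0;.3 .0005 0 0 0 0 0'|grep -E "pos|_force"; python3 -m jog '.3 .0005 0 0 0 0 0;.3 .0005 0 0 0 0 0'|grep -E "pos|_force"
```

```text
ee_pos: [0.603, 0.0673, 0.0574]
contact_force: [-0.5, -1.6, -1.1]
finger_force: 0.9
ee_pos: [0.6031, 0.0682, 0.0575]
contact_force: [-0.9, -2.7, -0.2]
finger_force: 1.0
ee_pos: [0.6033, 0.0691, 0.0577]
contact_force: [-0.3, -1.8, 0.1]
finger_force: 1.1
```

```bash
for n in 1; do python3 -m jog '.3 .0005 0 0 0 0 0;.3 .0005 0 0 0 0 0'|grep -E "t:|pos|_force"; python3 -m jog '.3 .0005 0 0 0 0 0;.3 .0005 0 0 0 0 0'|grep -E "pos|_force"; python3 -m jog '.3 .0005 0 0 0 0 0;.3 .0005 0 0 0 0 0'|grep -E "pos|_force"; done
```

```text
t: 19.5
ee_pos: [0.6035, 0.0702, 0.0578]
ee_rot: [[0.18, 0.983, 0.025], [0.974, -0.181, 0.137], [0.139, -0.0, -0.99]]
contact_force: [0.2, -1.9, 0.3]
finger_force: 1.1
ee_pos: [0.6037, 0.0711, 0.058]
contact_force: [-0.0, -2.1, -0.4]
finger_force: 1.1
ee_pos: [0.6038, 0.0721, 0.0581]
contact_force: [-0.4, -2.9, -0.4]
finger_force: 1.1
```

```bash
python3 -m jog '.3 .0005 0 0 0 0 0;.3 .0005 0 0 0 0 0'|grep -E "pos|_force"; python3 -m jog '.3 .0005 0 0 0 0 0;.3 .0005 0 0 0 0 0'|grep -E "pos|_force"; python3 -m jog '.3 .0005 0 0 0 0 0'|grep -E "pos|_force"; python3 -m jog '.3 .0005 0 0 0 0 0'|grep -E "pos|_force"
```

```text
ee_pos: [0.604, 0.0731, 0.0582]
contact_force: [-0.6, -2.3, 0.1]
finger_force: 1.2
ee_pos: [0.6041, 0.0732, 0.0583]
contact_force: [-0.8, -4.3, 0.7]
finger_force: 2.2
ee_pos: [0.6041, 0.0733, 0.0583]
contact_force: [-0.7, -5.6, 0.3]
finger_force: 2.7
ee_pos: [0.604, 0.0733, 0.0583]
contact_force: [-0.6, -6.5, 0.8]
finger_force: 3.0
```

The rack has stopped against the pad. The wrist reads 6.5 N, against about 2 N while sliding. I'll press slightly more, hold and read.

```bash
python3 -m jog '.3 .0005 0 0 0 0 0;.3 0 0 0 0 0 0'|grep -E "pos|_force"; python3 -m jog '.3 .0004 0 0 0 0 0;.3 0 0 0 0 0 0;.3 0 0 0 0 0 0'|grep -E "pos|_force";python3 -m jog '.3 0 0 0 0 0 0;.3 0 0 0 0 0 0;.3 0 0 0 0 0 0'|grep -E "pos|_force"
```

```text
ee_pos: [0.6041, 0.0733, 0.0583]
contact_force: [-1.2, -6.4, 1.5]
finger_force: 3.0
ee_pos: [0.604, 0.0733, 0.0583]
contact_force: [-0.8, -5.7, 1.2]
finger_force: 3.3
ee_pos: [0.6041, 0.0733, 0.0583]
contact_force: [-1.2, -6.5, 0.5]
finger_force: 3.3
```

```bash
python3 -m jog '.3 .0008 0 0 0 0 0;.3 0 0 0 0 0 0'|grep -E "pos|_force"; python3 -m jog '.3 .0006 0 0 0 0 0;.3 0 0 0 0 0 0'|grep -E "pos|_force"; python3 -m jog '.3 0 0 0 0 0 0;.3 0 0 0 0 0 0;.3 0 0 0 0 0 0;.3 0 0 0 0 0 0'|grep -E "pos|_force"
```

```text
ee_pos: [0.6041, 0.0733, 0.0583]
contact_force: [-2.7, -7.0, 1.5]
finger_force: 3.8
ee_pos: [0.6041, 0.0734, 0.0583]
contact_force: [-1.6, -8.6, 1.0]
finger_force: 4.1
ee_pos: [0.6041, 0.0733, 0.0583]
contact_force: [-2.0, -8.0, 1.9]
finger_force: 4.1
```

That gives about 8.2 N in total, or about 6 N on the pad, held for 0.5 s. I'll back off now.

```bash
python3 -m jog '.3 -.003 0 0 0 0 0;.3 -.005 0 0 0 0 0;.3 -.01 0 0 0 0 0;.3 -.03 0 0 0 0 0;.3 -.04 0 0 0 0 0;.3 -.04 0 0 0 0 0;.3 -.03 0 -.02 0 0 0;.3 -.02 0 -.04 0 0 0;.3 -.03 0 -.04 0 0 0;.3 -.03 0 -.03 0 0 0;.3 0 0 0 0 0 0;.3 0 0 0 0 0 0;.3 0 0 0 0 0 0;.3 0 0 0 0 0 0'
python3 - <<'E'
from cell import manip;import cv2,numpy as np
a=manip.snapshot("side")[145:305,155:315];b=manip.snapshot("top")[125:245,90:210]
cv2.imwrite("pics/end.png",np.hstack([cv2.resize(a,(400,400),interpolation=2),cv2.resize(b,(400,400),interpolation=2)]))
E
```

```text
t: 23.5
ee_pos: [0.5586, -0.17, 0.1536]
ee_rot: [[0.177, 0.984, 0.023], [0.974, -0.178, 0.139], [0.141, -0.002, -0.99]]
contact_force: [-0.2, 1.2, -0.3]
width: 0.304
finger_force: 0.0
```

View pics/end.png

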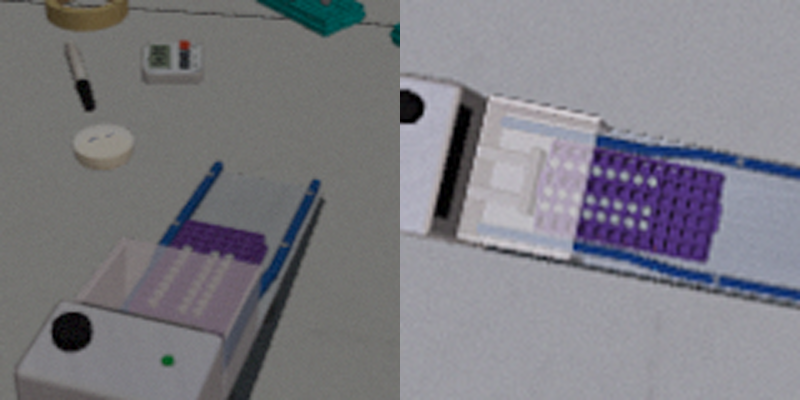

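The rack lies square, with its end against the grey pad (top crop, x≈543). The pin is no longer visible, and the petri and timer haven't moved.

```bash
python3 -c "
from cell import manip
print(manip.hand_in())"
```

```text
the job is handed in; nothing more can be done
None
```

I set the rack down on the ramp, pushed it square against the stop pad with the pin in, and pressed it home with about 6 N (estimated as wrist force less sliding friction); I then backed the arm clear and handed the job in at about 23.6 s, with no verdict returned.

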